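# Put three kitchen containers back on the mats that fit their outline

### The job

The jar, the square caddy and the oblong tin have been put back on each other's mats: move each one to the middle of the mat that has its own outline (round jar on the round mat, square caddy on the square mat, oblong tin on the oblong mat), standing upright, with the caddy's sides and the tin's long sides parallel to the edges of their mats. Never stand any of them on the bare worktop, not even for a moment; the wooden chopping board is the free spot to park on. Do not knock any of them over, leave the mug and the scrubbing brush where they are, and let go of everything at the end.

Things in the scene. Friction and masses are not known exactly. Their poses are not given: they have to be found in the camera images.
- jar: round glass jar with a paper label and a flat steel lid, about 0.3 kg: glass 58 mm in diameter up to 66 mm height, lid 57 mm in diameter, 92 mm tall in all. Origin: centre of its underside, z up its axis. Grip it across the diameter anywhere up the side. Starts on the square mat.
- caddy: square upright aluminium tea caddy with a closed lid that does not come off, about 0.2 kg: body 50 x 50 mm, lid 52 x 52 mm over the top 16 mm, 98 mm tall in all. Origin: centre of its underside, z up, x and y square to its sides. Starts on the oblong mat.
- tin: low oblong aluminium tin with a closed lid that does not come off, about 0.22 kg: body 86 (x) x 40 (y) mm, lid 88 x 42 mm over the top 14 mm, 60 mm tall in all. Origin: centre of its underside, z up, x along its length; grip it across its width (y). Starts on the round mat.
- round_mat: round black rubber mat, fixed to the worktop, 116 mm in diameter, 8 mm thick. Origin: centre of its underside, z up. The jar belongs on it; the tin stands on it at the start.
- square_mat: square black rubber mat, fixed to the worktop, 106 x 106 mm, 8 mm thick. Origin: centre of its underside, x and y parallel to its edges, z up. The caddy belongs on it; the jar stands on it at the start.
- oblong_mat: oblong black rubber mat, fixed to the worktop, 130 (x) x 80 (y) mm, 8 mm thick. Origin: centre of its underside, x along its length, z up. The tin belongs on it; the caddy stands on it at the start.
- board: small wooden chopping board, fixed to the worktop, 120 x 120 mm and 12 mm thick, with a 43 mm long, 40 mm wide handle tab on its +x side. Origin: centre of the underside of the square part, z up. Empty at the start: the free spot.
- mug: blue mug, about 37 mm in rim radius and 85 mm tall, its handle towards its own +y. Bystander, stands on the worktop. Origin: centre of its underside.
- brush: round white scrubbing brush lying bristles up, 60 mm in diameter, 37 mm tall. Bystander, lies on the worktop. Origin: centre of its underside.

How it is judged:
By the outcome, as a careful person would: the job done as asked, in the order asked, and still so for the second after the job is handed in, with the robot touching nothing.
It also fails if it takes over 120 s, if anything falls off the work surface, if the arm or the gripper's body presses on something with over 40 N, if the wrist force passes 120 N, or if a joint passes its speed limit or range.

### The arm

A 6-joint arm with a two-finger parallel gripper is mounted at the origin on the work surface. World frame = base frame: x ahead of the robot, y to its left, z up, the work surface at z = 0. Lengths are in m, angles in rad, forces in N, time in s.
With the tool pointing down it reaches from about 0.4 to 0.825 m from the base axis. Payload 7 kg.
Tool frame: the origin (TCP) lies midway between the tips of the shut fingers; the grasp point (between the pads) lies 19 mm behind it (grip_point_offset is the distance from the TCP to the grasp point, in m); z points along the fingers, y is the line along which they close (so a half turn about z gives the same grasp; the last joint's range is limited). The gripper opens to 88 mm and grips with 3 to 60 N. Pads are 19 mm wide; open, the fingers measure 130 mm over their backs; the gripper's body (78 mm by 193 mm) begins 47 mm behind the grasp point.
Start: joints at [1.558, 0.359, 0.012, 0, -1.224, -0.288], TCP at [0.2, 0.645, 0.227] pointing down, gripper open.
Joint ranges: [-3.07, 3.07], [-1.43, 2.12], [-1.02, 1.25], [-3.03, 1.67], [-3.05, -0], [-3.03, 3.03]. Speed limits (rad/s): [2.39, 2.39, 3.01, 3.14, 3.14, 3.14].

### API

Orientations are given as [roll, pitch, yaw] about the fixed x, y, z axes, in that order (R = Rz(yaw) Ry(pitch) Rx(roll)).
In Python, from station import get_state, grab_frame, camera_params, job_done, grip_point_offset gives the robot as it stands.
- The arm moves only by the shell command python3 -m creep 'ROWS' [FORCE]. ROWS is JSON, a list that holds one entry, the list of rows, each a list of 7 numbers: the finger opening in cm, from 0 to 8.76, then the shift along the tool's x, y, z in cm, then the turn, a rotation vector about the tool's x, y, z in rad. In form: [[[fingers, tx, ty, tz, wx, wy, wz], ...]]. A call has 1 to 20 rows; each row is the pose to reach, as a shift and turn from the pose commanded when the call began, along the tool's axes at that moment; what a row does not reach only later rows make up. A row lasts 1/8 s, in which the tool goes at most 62.5 mm and 10.7 degrees, less where a joint would pass 70% of its speed; a pose out of reach is approached as far as the arm can. A call with a gripper value outside its range is refused whole. The fingers move at their own pace and stop on an object; FORCE is the grip in N (left out, the last holds). Time passes only in rows, so rows that repeat a pose let the fingers close. It gives the time, the measured TCP pose, the force, the opening and the grip force at its end, in the units of the state.
- get_state(): the state, without advancing time (a new reading comes with each control period).
- grab_frame(name): name is "side" or "top" or "wrist"; returns the picture (420x560x3 uint8, blue, green, red); there is no depth.
- camera_params(name): a dict with "vertical_fov" (degrees; the focal length in pixels is half the picture's height over the tangent of half this angle, whatever the lens; pixels are square), "cx", "cy" (the principal point, pixels), "view" (4x4, takes a point from world to camera coordinates). Camera axes: x right, y down, z forward; pixel columns grow to the right and rows downward; lengths in m; the calibration is good to about 2 mm. A picture is of the moment at which its call begins: read the wrist's pose just before it. camera_params takes no time and is no camera call; for the wrist camera it gives the pose at the moment of the call.
- job_done(): hands the job in; it is judged then, once.
The state is a dict: "t": time; "q": joint angles; "qd": joint speeds; "joint_efforts": joint torques, N m; "eef_pos": TCP position; "ee_rot": TCP orientation; "force": force on the tool from outside, world axes, zero at the start; "moment": the same for the moment, N m; "width": finger opening in m; "gripper_force": force on a finger pad.
Only numpy, scipy, OpenCV 4.12 (cv2) and the standard library are available. Lean on these libraries where they do the work, as an engineer would, in place of code of your own. Each camera call takes 0.05 s, during which the arm holds its last target. There are 200 camera calls.

## Working session

There is one attempt and no reset: what is moved stays moved. The work goes in short steps, Python scripts to look and compute and a shell command to move; the robot and the scene stay as the last step left them, time stands still between calls to the robot, and variables do not carry over. Pictures are saved under pics/ and viewed, at most 14 in all, crops included, and the job is handed in when it is done.

```bash
ls; mkdir -p pics; python3 - <<'E'
from station import *
import cv2,numpy as np
s=get_state();print({k:np.round(v,3).tolist() for k,v in s.items()}, grip_point_offset)
for n in("top","side","wrist"):
    p=camera_params(n);print(n,p["vertical_fov"],p["cx"],p["cy"],{k:p[k] for k in p if k not in("view","cx","cy","vertical_fov")});print(np.round(p["view"],3).tolist())
    cv2.imwrite(f"pics/{n}0.png",grab_frame(n))
E
```

```text
pics
{'t': 0.0, 'q': [1.558, 0.359, 0.011, -0.0, -1.224, -0.288], 'qd': [-0.001, -0.001, -0.001, 0.001, 0.0, 0.0], 'joint_efforts': [0.001, -58.272, 29.306, 6.997, 0.007, -0.0], 'eef_pos': [0.2, 0.644, 0.226], 'ee_rot': [3.14, -0.0, -0.301], 'force': [0.968, 0.438, 0.258], 'moment': [0.007, -0.03, 0.003], 'gripper_force': 0.0, 'width': 0.088} 0.0188
top 48.961075085228835 289.59752055364623 209.2369006806185 {}
[[-0.006, -1.0, -0.001, -0.007], [-0.983, 0.006, -0.184, 0.559], [0.184, -0.0, -0.983, 0.86], [0.0, 0.0, 0.0, 1.0]]
side 48.292052835133525 292.2611143976635 212.82268767502 {}
[[0.908, -0.42, -0.005, -0.513], [-0.246, -0.523, -0.816, 0.17], [0.34, 0.742, -0.578, 0.882], [0.0, 0.0, 0.0, 1.0]]
wrist 70.76895277616934 275.6017042061325 207.31083076354994 {}
[[-0.296, -0.955, 0.001, 0.674], [-0.924, 0.287, 0.253, -0.031], [-0.242, 0.074, -0.967, 0.39], [0.0, 0.0, 0.0, 1.0]]
```

View pics/top0.png

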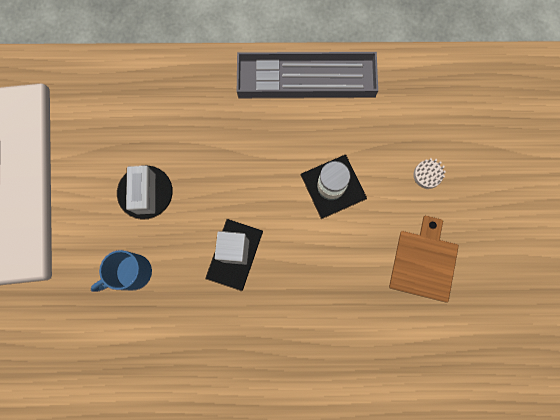

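View pics/side0.png

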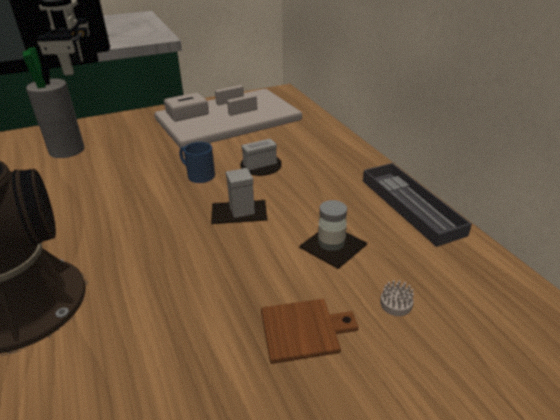

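```bash
python3 - <<'E'
import cv2
def crop(n,x,y,w,h,k,o):
    im=cv2.imread(f"pics/{n}0.png")[y:y+h,x:x+w]
    im=cv2.resize(im,None,fx=k,fy=k,interpolation=cv2.INTER_CUBIC)
    im=cv2.convertScaleAbs(im,alpha=1.6,beta=10)
    for i in range(0,w,10):
        if (x+i)%20==0: cv2.line(im,(i*k,0),(i*k,6),(0,0,255),1);cv2.putText(im,str(x+i),(i*k,16),0,.35,(0,0,255),1)
    for i in range(0,h,10):
        if (y+i)%20==0: cv2.line(im,(0,i*k),(6,i*k),(0,0,255),1);cv2.putText(im,str(y+i),(7,i*k+4),0,.35,(0,0,255),1)
    cv2.imwrite(o,im)
crop("top",100,150,180,150,4,"pics/tA.png")
crop("top",290,140,180,150,4,"pics/tB.png")
crop("side",200,130,180,150,4,"pics/sA.png")
E
```

```text
(no output)
```

View pics/tA.png

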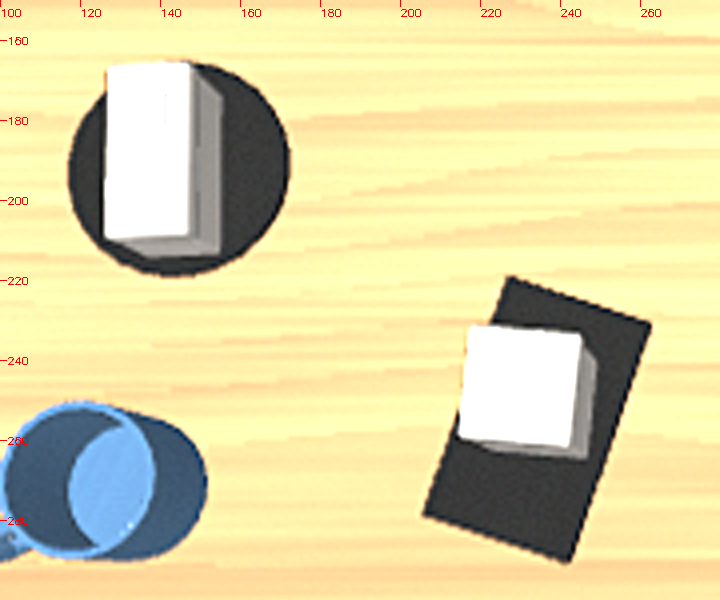

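View pics/tB.png

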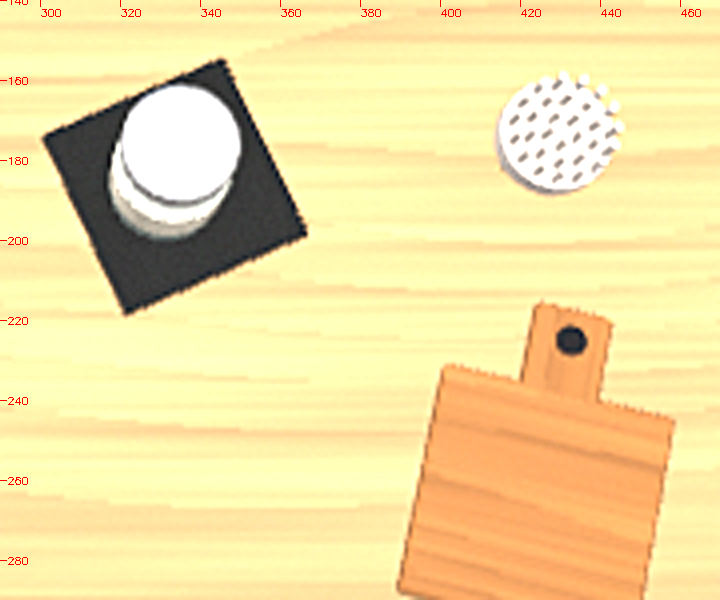

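View pics/sA.png

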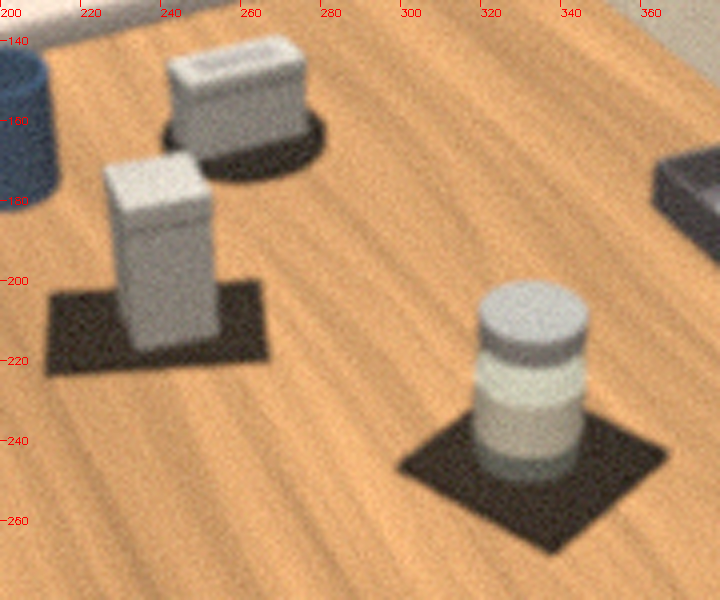

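```bash
cat > h.py <<'E'
from station import *
import numpy as np, cv2
from scipy.optimize import least_squares
from scipy.spatial.transform import Rotation as Rot
def K(p): f=210/np.tan(np.radians(p["vertical_fov"]/2)); return f
def proj(p,X):
    X=np.atleast_2d(X); c=X@p["view"][:3,:3].T+p["view"][:3,3]; f=K(p)
    return np.c_[f*c[:,0]/c[:,2]+p["cx"],f*c[:,1]/c[:,2]+p["cy"]]
def back(p,uv,z):
    f=K(p);uv=np.atleast_2d(uv);d=np.c_[(uv[:,0]-p["cx"])/f,(uv[:,1]-p["cy"])/f,np.ones(len(uv))]@p["view"][:3,:3]
    o=-p["view"][:3,:3].T@p["view"][:3,3]
    return o+d*((z-o[2])/d[:,2])[:,None]
def tri(ps,uvs):
    r=least_squares(lambda X:np.concatenate([proj(p,X)[0]-u for p,u in zip(ps,uvs)]),[.5,0,.05]);return r.x,r.fun
def rect(v,L,W):
    x,y,z,a=v; c=np.array([[L,W],[L,-W],[-L,-W],[-L,W]])/2
    return np.c_[c@np.array([[np.cos(a),np.sin(a)],[-np.sin(a),np.cos(a)]])+[x,y],np.full(4,z)]
def fit(obs,L,W,g):  # obs: (p,idx,uv)
    f=lambda v:np.concatenate([(proj(p,rect(v,L,W))[i]-np.array(u)).ravel() for p,i,u in obs])
    r=least_squares(f,g);return r.x,np.sqrt(np.mean(r.fun**2))
E
cat > m1.py <<'E'
from h import *
T,S=camera_params("top"),camera_params("side")
def show(n,t,s):
    for a,b in zip(t,s):
        X,e=tri([T,S],[a,b]);print(n,X.round(4),np.abs(e).max().round(2))
ob_t=np.array([(227,219),(263,231),(242.5,290.75),(205.5,278.75)]);ob_s=np.array([(265.5,200),(267.25,220),(211.25,224),(212.5,203.25)])
sq_t=np.array([(345.75,154.75),(366.75,198.5),(321.5,218.75),(300.5,173.75)]);sq_s=np.array([(367,243.75),(338.25,268.25),(299.5,246.75)])
cd_t=np.array([(217,231),(245.25,233.25),(242.25,261.75),(214.5,259.25)]);cd_s=np.array([(246.25,168.25),(253,176.75),(232,182.5),(226,173)])
tn_t=np.array([(126.75,166.75),(147,165),(147,208.75),(126,209.5)]);tn_s=np.array([(270,139),(276.5,144.75),(247.5,151.25),(242,146)])
show("ob",ob_t,ob_s);show("sq",sq_t[1:],np.array([(338.25,268.25)])) 
show("sq",sq_t,np.array([(0,0)])) if 0 else None
show("caddy",cd_t,cd_s);show("tin",tn_t,tn_s)
show("jar",[(335.4,175.9)],[(333.25,208)])
# rect idx order: +x+y, +x-y, -x-y, -x+y ; image order UL,UR,LR,LL = far-left(+x+y), far-right(+x-y),...
A=[0,1,2,3]
for n,t,s,si,L,W,g,z in[("oblong",ob_t,ob_s,A,.13,.08,(.5,.1,.008,0),.008),("caddy",cd_t,cd_s,A,.052,.052,(.5,.1,.1,0),.106),("tin",tn_t,tn_s,A,.088,.042,(.6,.27,.07,0),.068)]:
    v,e=fit([(T,A,t),(S,si,s)],L,W,g);print(n,v.round(4),np.degrees(v[3]).round(1),"rms",e.round(2))
    v,e=fit([(T,A,t)],L,W,g);print("  top",v.round(4),e.round(2)); v,e=fit([(S,si,s)],L,W,g);print("  side",v.round(4),e.round(2))
print("sq top",back(T,sq_t,.008).round(4).tolist(),back(T,sq_t,.008).mean(0))
print("sq side",back(S,sq_s,.008).round(4).tolist())
print("round top",back(T,[(144.75,192)],.008),back(T,[(117,192),(172.5,192),(144.75,165),(144.75,219.25)],.008).round(4).tolist())
b=back(T,[(401,231.25),(458.75,245),(448,301),(389.5,288)],.012);print("board",b.round(4).tolist(),b.mean(0))
b=back(S,[(262,305),(328,300),(338,350),(271,359)],.012);print("board side",b.round(4).tolist(),b.mean(0))
E
python3 m1.py
```

```text
ob [0.548  0.1196 0.0054] 0.1
ob [0.5226 0.0452 0.0016] 0.14
ob [0.4005 0.0863 0.0011] 0.45
ob [0.4256 0.1608 0.0059] 0.0
sq [ 0.5896 -0.1717  0.0028] 0.16
caddy [0.5081 0.1246 0.1028] 0.82
caddy [0.5035 0.0715 0.1096] 0.25
caddy [0.4533 0.0765 0.1046] 0.74
caddy [0.4576 0.1281 0.1005] 0.11
tin [0.6437 0.3125 0.0646] 0.37
tin [0.6467 0.2725 0.0649] 0.57
tin [0.5591 0.2671 0.0671] 0.24
tin [0.5587 0.3093 0.0629] 0.25
jar [ 0.614  -0.0975  0.0982] 0.12
oblong [ 0.4742  0.1031  0.0032 -0.3255] -18.6 rms 0.39
  top [ 0.4753  0.1042 -0.0067 -0.3237] 0.12
  side [ 0.4732  0.1007  0.0052 -0.3303] 0.43
caddy [ 0.4807  0.1002  0.1044 -0.0657] -3.8 rms 0.72
  top [ 0.4808  0.1002  0.1037 -0.0849] 0.19
  side [ 0.5031  0.1731  0.0595 -0.016 ] 0.49
tin [0.6021 0.2905 0.0646 0.0511] 2.9 rms 0.49
  top [0.6048 0.294  0.0539 0.0474] 0.28
  side [0.6214 0.344  0.0358 0.0448] 0.26
sq top [[0.6839, -0.1299, 0.008], [0.5889, -0.171, 0.008], [0.5467, -0.0759, 0.008], [0.6429, -0.0335, 0.008]] [ 0.61561051 -0.10259261  0.008     ]
sq side [[0.6807, -0.1346, 0.008], [0.5862, -0.1766, 0.008], [0.5447, -0.0819, 0.008]]
round top [[0.6056213 0.2922157 0.008    ]] [[0.606, 0.3502, 0.008], [0.6053, 0.2342, 0.008], [0.6641, 0.2952, 0.008], [0.5479, 0.2892, 0.008]]
board [[0.5191, -0.2378, 0.012], [0.4902, -0.3539, 0.012], [0.3786, -0.3243, 0.012], [0.4048, -0.2091, 0.012]] [ 0.44818082 -0.28129769  0.012     ]
board side [[0.4081, -0.2084, 0.012], [0.5236, -0.2486, 0.012], [0.4846, -0.3556, 0.012], [0.3771, -0.3252, 0.012]] [ 0.44833882 -0.2844389   0.012     ]
```

```bash
cat >> h.py <<'E'
def to(xyz,yaw):
    s=get_state();R=Rot.from_euler("xyz",s["ee_rot"]);G=Rot.from_euler("xyz",[np.pi,0,yaw])
    print("t %.1f"%s["t"],"shift cm",(R.inv().apply(np.array(xyz)-s["eef_pos"])*100).round(2),"turn",(R.inv()*G).as_rotvec().round(3),"at",np.round(s["eef_pos"],4),np.round(s["ee_rot"],3),"q",np.round(s["q"],2))
E
python3 -c "
from h import *
to([.60,-.11,.20],-.301)"
```

```text
t 0.1 shift cm [60.57 60.18  2.67] turn [ 0.001 -0.     0.   ] at [0.1999 0.6443 0.2258] [ 3.14  -0.    -0.301] q [ 1.56  0.36  0.01 -0.   -1.22 -0.29]
```

```bash
python3 -m creep '[[[8.76,2,2,0,0,0,0],[8.76,6,6,0,0,0,0],[8.76,10,10,0.5,0,0,0],[8.76,14,14,0.5,0,0,0],[8.76,18,18,1,0,0,0],[8.76,22,22,1,0,0,0],[8.76,26,26,1,0,0,0],[8.76,30,30,1.5,0,0,0],[8.76,34,34,1.5,0,0,0],[8.76,38,38,2,0,0,0],[8.76,42,42,2,0,0,0],[8.76,46,46,2,0,0,0],[8.76,50,50,2.5,0,0,0],[8.76,54,54,2.5,0,0,0],[8.76,58,57.5,2.7,0,0,0],[8.76,60.6,60.2,2.7,0,0,0],[8.76,60.6,60.2,2.7,0,0,0]]]' 25
cat > g.py <<'E'
import sys
from h import *
n,o=sys.argv[1:3]; s=get_state(); p=camera_params(n); im=grab_frame(n); cv2.imwrite(o+"_raw.png",im)
np.save(o+".npy",np.array([p["vertical_fov"],p["cx"],p["cy"],*np.array(p["view"]).ravel()]))
x,y,w,h,k=map(int,sys.argv[3:8]) if len(sys.argv)>3 else (0,0,560,420,1)
im=cv2.convertScaleAbs(cv2.resize(im[y:y+h,x:x+w],None,fx=k,fy=k,interpolation=cv2.INTER_CUBIC),alpha=1.5,beta=10)
cv2.imwrite(o+".png",im);print(im.shape,s["t"],s["eef_pos"])
E
python3 g.py wrist pics/w1
```

```text
t: 2.28
eef_pos: [0.6008, -0.1122, 0.1985]
ee_rot: [3.141, 0.001, -0.304]
force: [-0.2, -0.1, -0.9]
width: 0.0876
gripper_force: 0.0
(420, 560, 3) 2.275 [ 0.60082878 -0.1121673   0.19846577]
```

View pics/w1.png

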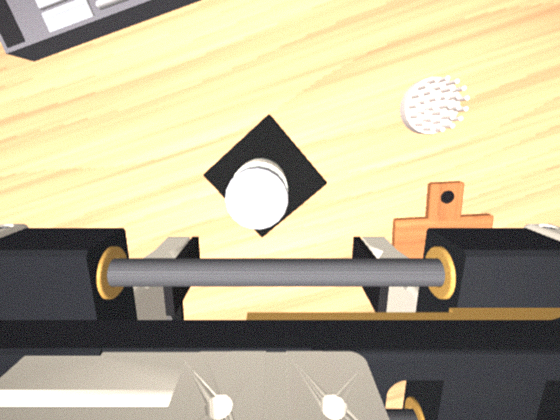

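The wrist view shows the jar lid centred at about (257,197) on the square mat, with mat corners near (268,115), (327,182), (262,237) and (205,176). I'll check these against the fixed cameras.

```bash
cat >> h.py <<'E'
def load(o):
    a=np.load(o+".npy");return dict(vertical_fov=a[0],cx=a[1],cy=a[2],view=a[3:].reshape(4,4))
E
python3 - <<'E'
from h import *
p=load("pics/w1");im=cv2.imread("pics/w1_raw.png")
# refine corners with image code: black mat blob
m=((im.max(2)<45)*255).astype(np.uint8);m[225:]=0
c=max(cv2.findContours(m,0,2)[0],key=lambda c:cv2.contourArea(c) if cv2.boundingRect(c)[1]>60 else 0)
print(cv2.boundingRect(c))
u=np.array([(268,115),(327,182),(262,237),(205,176)],float)
X=back(p,u,.008);print(X.round(4).tolist(),X.mean(0).round(4))
print("jar lid",back(p,[(257,197.5)],.1).round(4))
T=camera_params("top");S=camera_params("side")
print(tri([T,p],[(335.4,175.9),(257,197.5)]),tri([S,p],[(333.25,208),(257,197.5)]))
for a,b in zip([(345.75,154.75),(366.75,198.5),(321.5,218.75),(300.5,173.75)],[3,3,3,3]): pass
t=np.array([(345.75,154.75),(366.75,198.5),(321.5,218.75),(300.5,173.75)])
for a,b in zip(t,u): print(tri([T,p],[a,b])[0].round(4))
E
```

```text
(205, 116, 121, 104)
[[0.6837, -0.1298, 0.008], [0.5898, -0.1737, 0.008], [0.5467, -0.0779, 0.008], [0.6402, -0.0372, 0.008]] [ 0.6151 -0.1046  0.008 ]
jar lid [[ 0.6151 -0.0999  0.1   ]]
(array([ 0.61429422, -0.09900042,  0.0954069 ]), array([ 0.62138253,  0.3118023 , -0.32658906, -0.05201721])) (array([ 0.61450268, -0.09944323,  0.09849533]), array([ 0.81889143,  0.29109023, -0.14413006,  0.35327864]))
[ 0.6837 -0.1298  0.0089]
[ 0.5893 -0.1734  0.005 ]
[ 0.5464 -0.0772  0.0065]
[ 0.6408 -0.0361  0.007 ]
```

```bash
python3 -c "
from h import *
to([.6145,-.099,.046],-.304)"
```

```text
t 2.3 shift cm [ 1.03 -1.58 15.26] turn [0.    0.002 0.001] at [ 0.6002 -0.111   0.1986] [ 3.141e+00  2.000e-03 -3.030e-01] q [ 0.14  0.27 -0.18 -0.   -1.12  1.13]
```

```bash
python3 -m creep '[[[8.76,1,-1.6,2,0,0,0],[8.76,1,-1.6,6,0,0,0],[8.76,1,-1.6,10,0,0,0],[8.76,1,-1.6,13,0,0,0],[8.76,1,-1.6,14.5,0,0,0],[8.76,1,-1.6,15.2,0,0,0],[8.76,1,-1.6,15.2,0,0,0],[5,1,-1.6,15.2,0,0,0],[5,1,-1.6,15.2,0,0,0],[5,1,-1.6,15.2,0,0,0],[5,1,-1.6,15.2,0,0,0],[5,1,-1.6,15.2,0,0,0],[5,1,-1.6,15.2,0,0,0]]]' 25
python3 -c "
from h import *
to([.448,-.283,.16],-.304)"
```

```text
t: 3.95
eef_pos: [0.6149, -0.0977, 0.048]
ee_rot: [3.141, -0.0, -0.301]
force: [-1.9, -1.5, 5.3]
width: 0.0572
gripper_force: 25.0
t 4.0 shift cm [-10.45  22.64 -11.2 ] turn [ 0.    -0.     0.003] at [ 0.6149 -0.0977  0.048 ] [ 3.141 -0.    -0.301] q [ 0.16  0.44 -0.32  0.   -0.81  1.11]
```

```bash
python3 -m creep '[[[5,0,0,-1,0,0,0],[5,0,0,-4,0,0,0],[5,0,0,-7,0,0,0],[5,-1,2,-8,0,0,0],[5,-3,6,-8,0,0,0],[5,-5,10.5,-8,0,0,0],[5,-7,15,-8,0,0,0],[5,-9,19.5,-8,0,0,0],[5,-10.2,22,-8,0,0,0],[5,-10.5,22.6,-7,0,0,0],[5,-10.5,22.6,-5,0,0,0],[5,-10.5,22.6,-3,0,0,0],[5,-10.5,22.6,-1.5,0,0,0],[5,-10.5,22.6,-0.8,0,0,0],[5,-10.5,22.6,-0.8,0,0,0]]]'
```

```text
t: 5.82
eef_pos: [0.4474, -0.2821, 0.0551]
ee_rot: [3.141, 0.001, -0.3]
force: [0.2, 0.0, -3.3]
width: 0.0574
gripper_force: 25.0
```

```bash
python3 -m creep '[[[5,0,0,0.15,0,0,0],[5,0,0,0.25,0,0,0],[5,0,0,0.25,0,0,0]]]'; python3 g.py side pics/s1 220 260 140 110 4
```

```text
t: 6.2
eef_pos: [0.4476, -0.2823, 0.0534]
ee_rot: [-3.142, -0.001, -0.301]
force: [-0.2, -0.9, -3.3]
width: 0.0574
gripper_force: 25.0
(440, 560, 3) 6.2 [ 0.44764092 -0.28230396  0.05336102]
```

View pics/s1.png

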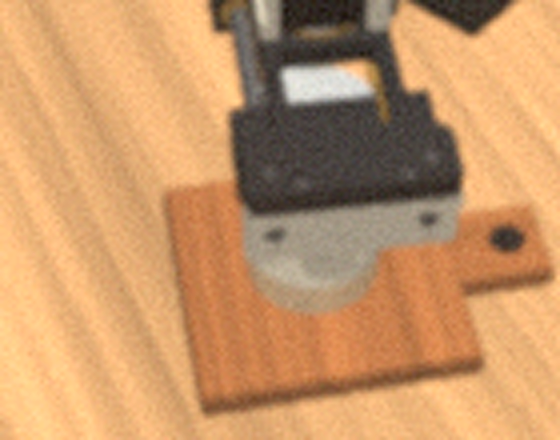

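The jar is over the middle of the board, still carried: the wrist force of -3.3 N is its weight. I'll lower it to contact.

```bash
python3 -m creep '[[[5,0,0,0.1,0,0,0],[5,0,0,0.1,0,0,0]]]'; python3 -m creep '[[[5,0,0,0.1,0,0,0],[5,0,0,0.1,0,0,0]]]'
```

```text
t: 6.5
eef_pos: [0.4474, -0.2823, 0.052]
ee_rot: [3.142, 0.0, -0.301]
force: [0.8, -0.0, -3.9]
width: 0.057
gripper_force: 25.0
t: 6.75
eef_pos: [0.4475, -0.2823, 0.052]
ee_rot: [3.141, -0.0, -0.3]
force: [-2.8, 2.4, 8.0]
width: 0.0574
gripper_force: 25.0
```

```bash
python3 -m creep '[[[6,0,0,0,0,0,0],[7.5,0,0,0,0,0,0],[8.76,0,0,0,0,0,0],[8.76,0,0,-1,0,0,0],[8.76,0,0,-4,0,0,0],[8.76,0,0,-8,0,0,0],[8.76,0,0,-11,0,0,0],[8.76,0,0,-14.5,0,0,0]]]'; python3 -c "
from h import *
to([.435,.11,.20],-.07)"
```

```text
t: 7.75
eef_pos: [0.4472, -0.2822, 0.1978]
ee_rot: [-3.142, -0.0, -0.301]
force: [0.2, -0.4, 0.2]
width: 0.0878
gripper_force: 0.0
t 7.8 shift cm [-12.79 -37.1   -0.23] turn [-0.    -0.    -0.231] at [ 0.4472 -0.2822  0.1978] [-3.142 -0.    -0.301] q [-0.19  0.14 -0.35 -0.   -1.08  1.46]
```

```bash
python3 -m creep '[[[8.76,-1,-3,0,0,0,-0.02],[8.76,-2.4,-7,0,0,0,-0.05],[8.76,-4,-11.5,0,0,0,-0.08],[8.76,-5.5,-16,0,0,0,-0.11],[8.76,-7,-20.5,0,0,0,-0.14],[8.76,-8.6,-25,0,0,0,-0.17],[8.76,-10.2,-29.5,0,0,0,-0.2],[8.76,-11.7,-34,0,0,0,-0.23],[8.76,-12.6,-36.5,0,0,0,-0.23],[8.76,-12.8,-37,0,0,0,-0.23],[8.76,-12.8,-37,0,0,0,-0.23]]]'; python3 g.py wrist pics/w2
```

```text
t: 9.12
eef_pos: [0.4347, 0.1089, 0.1963]
ee_rot: [3.142, -0.0, -0.07]
force: [0.1, -0.4, -0.7]
width: 0.0878
gripper_force: 0.0
(420, 560, 3) 9.125 [0.43473141 0.10891578 0.19632754]
```

View pics/w2.png

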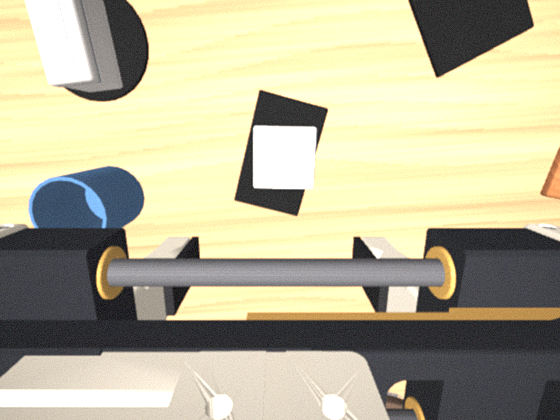

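The oblong mat's corners are near (262,90), (328,107), (298,215) and (235,200). The caddy lid's corners are near (254,126), (317,126), (313,189) and (252,188).

```bash
python3 - <<'E'
from h import *
p=load("pics/w2");im=cv2.imread("pics/w2_raw.png");T=camera_params("top");S=camera_params("side")
m=((im.max(2)<45)*255).astype(np.uint8);m[222:]=0
for c in cv2.findContours(m,0,2)[0]:
    if cv2.contourArea(c)>1500: print(cv2.boundingRect(c))
A=[0,1,2,3]
ob=np.array([(262,90),(328,107),(298,215),(235,200)],float); cd=np.array([(254,126),(317,126),(313,189),(252,188)],float)
X=back(p,ob,.008);print(X.round(4).tolist(),X.mean(0).round(4));X=back(p,cd,.106);print(X.round(4).tolist(),X.mean(0).round(4))
ob_t=np.array([(227,219),(263,231),(242.5,290.75),(205.5,278.75)]);cd_t=np.array([(217,231),(245.25,233.25),(242.25,261.75),(214.5,259.25)])
for o in([(p,A,ob)],[(T,A,ob_t),(p,A,ob)]): v,e=fit(o,.13,.08,(.47,.1,.008,-.3));print("ob",v.round(4),e)
for o in([(p,A,cd)],[(T,A,cd_t),(p,A,cd)]): v,e=fit(o,.052,.052,(.48,.1,.1,-.1));print("cd",v.round(4),e)
to([.481,.1,.05],-.08)
E
```

```text
(235, 91, 92, 124)
(409, 0, 124, 77)
(67, 0, 81, 101)
[[0.5463, 0.1156, 0.008], [0.5234, 0.0437, 0.008], [0.4006, 0.0834, 0.008], [0.4247, 0.1582, 0.008]] [0.4738 0.1002 0.008 ]
[[0.5071, 0.1209, 0.106], [0.5035, 0.0698, 0.106], [0.4517, 0.075, 0.106], [0.4562, 0.1271, 0.106]] [0.4797 0.0982 0.106 ]
ob [ 0.4733  0.1001  0.0021 -0.3207] 0.8599241988188316
ob [ 0.4736  0.1008  0.0041 -0.322 ] 0.9290022886277447
cd [ 0.4795  0.0981  0.1045 -0.094 ] 0.6024714836711735
cd [ 0.4798  0.0984  0.1072 -0.0926] 0.6646884757601624
t 9.2 shift cm [ 4.68  0.52 14.63] turn [-0.    -0.     0.009] at [0.4347 0.1085 0.1963] [-3.142 -0.    -0.071] q [ 0.69  0.   -0.51  0.   -1.06  0.81]
```

```bash
python3 -m creep '[[[8.76,2,0.3,0,0,0,0.02],[8.76,4.3,0.7,1,0,0,0.02],[8.76,4.6,0.7,4,0,0,0.02],[8.76,4.6,0.7,8,0,0,0.02],[8.76,4.6,0.7,12,0,0,0.02],[8.76,4.6,0.7,14,0,0,0.02],[8.76,4.6,0.7,14.7,0,0,0.02],[8.76,4.6,0.7,14.7,0,0,0.02],[4,4.6,0.7,14.7,0,0,0.02],[4,4.6,0.7,14.7,0,0,0.02],[4,4.6,0.7,14.7,0,0,0.02],[4,4.6,0.7,14.7,0,0,0.02],[4,4.6,0.7,14.7,0,0,0.02],[4,4.6,0.7,14.7,0,0,0.02]]]'
python3 -c "
from h import *
to([.615,-.1045,.06],.40)"
```

```text
t: 10.92
eef_pos: [0.4804, 0.0988, 0.0493]
ee_rot: [-3.142, -0.0, -0.091]
force: [-1.1, -0.5, 3.5]
width: 0.0519
gripper_force: 25.0
t 10.9 shift cm [15.25 19.03 -1.07] turn [-0.    -0.    -0.491] at [0.4804 0.0988 0.0493] [-3.142 -0.    -0.091] q [ 0.6   0.25 -0.61  0.   -0.7   0.88]
```

```bash
python3 -m creep '[[[4,0,0,-1,0,0,0],[4,0,0,-4,0,0,0],[4,0,0,-7,0,0,0],[4,1.5,2,-8,0,0,-0.05],[4,4,5,-8,0,0,-0.15],[4,7,8.5,-8,0,0,-0.25],[4,10,12,-8,0,0,-0.35],[4,13,16,-8,0,0,-0.45],[4,14.8,18.5,-8,0,0,-0.508],[4,15.25,19.05,-7,0,0,-0.508],[4,15.25,19.05,-5,0,0,-0.508],[4,15.25,19.05,-3,0,0,-0.508],[4,15.25,19.05,-1.5,0,0,-0.508],[4,15.25,19.05,-0.5,0,0,-0.508],[4,15.25,19.05,-0.5,0,0,-0.508],[4,15.25,19.05,-0.5,0,0,-0.508]]]'; python3 g.py side pics/s2 280 160 110 140 4;python3 -c "
from h import *
to([.615,-.1045,.0493],.417)"
```

```text
t: 12.92
eef_pos: [0.6153, -0.1046, 0.0547]
ee_rot: [3.141, -0.001, 0.417]
force: [-0.1, 0.0, -1.7]
width: 0.0514
gripper_force: 25.0
(560, 440, 3) 12.925 [ 0.61533123 -0.10460607  0.05468402]
t 13.0 shift cm [-0.03 -0.03  0.55] turn [ 0.    -0.001  0.   ] at [ 0.6154 -0.1046  0.0548] [ 3.141e+00 -1.000e-03  4.170e-01] q [ 0.14  0.43 -0.31  0.   -0.83  1.84]
```

View pics/s2.png

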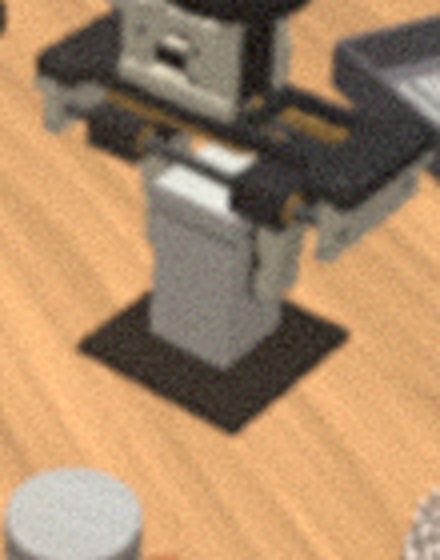

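The caddy hangs square over the mat, and its margins to the mat's left, front and right corners look alike. Lowering now.

```bash
python3 -m creep '[[[4,0,0,0.3,0,0,0],[4,0,0,0.45,0,0,0],[4,0,0,0.45,0,0,0]]]'; python3 -m creep '[[[4,0,0,0.1,0,0,0],[4,0,0,0.1,0,0,0]]]'
```

```text
t: 13.35
eef_pos: [0.6147, -0.1048, 0.0495]
ee_rot: [-3.142, 0.0, 0.417]
force: [-0.1, -0.5, -2.1]
width: 0.0516
gripper_force: 25.0
t: 13.6
eef_pos: [0.6151, -0.1048, 0.0493]
ee_rot: [3.141, -0.001, 0.417]
force: [-3.3, 0.3, 5.3]
width: 0.0517
gripper_force: 25.0
```

```bash
python3 -m creep '[[[5.5,0,0,0,0,0,0],[7,0,0,0,0,0,0],[8.76,0,0,0,0,0,0],[8.76,0,0,0,0,0,0],[8.76,0,0,-1,0,0,0],[8.76,0,0,-4,0,0,0],[8.76,0,0,-8,0,0,0],[8.76,0,0,-11,0,0,0],[8.76,0,0,-13,0,0,0]]]'; python3 -c "
from h import *
to([.56,.29,.18],.05)"
```

```text
t: 14.72
eef_pos: [0.6155, -0.1048, 0.1813]
ee_rot: [3.141, -0.003, 0.417]
force: [-0.3, -0.8, 0.2]
width: 0.0878
gripper_force: 0.0
t 14.7 shift cm [ 10.93 -38.34   0.12] turn [ 0.001 -0.003  0.367] at [ 0.6155 -0.1048  0.1813] [ 3.141e+00 -3.000e-03  4.170e-01] q [ 0.14  0.31 -0.17  0.   -1.09  1.84]
```

```bash
python3 -m creep '[[[8.76,0.6,-2,0,0,0,0.04],[8.76,1.8,-6,0,0,0,0.08],[8.76,3,-10.5,0,0,0,0.12],[8.76,4.3,-15,0,0,0,0.16],[8.76,5.6,-19.5,0,0,0,0.2],[8.76,6.9,-24,0,0,0,0.24],[8.76,8.2,-28.5,0,0,0,0.28],[8.76,9.5,-33,0,0,0,0.32],[8.76,10.5,-37,0,0,0,0.367],[8.76,10.9,-38.3,0,0,0,0.367],[8.76,10.9,-38.3,0,0,0,0.367]]]'; python3 g.py wrist pics/w3
```

```text
t: 16.1
eef_pos: [0.5591, 0.2901, 0.1789]
ee_rot: [-3.142, -0.0, 0.052]
force: [0.8, 0.3, -0.6]
width: 0.0876
gripper_force: 0.0
(420, 560, 3) 16.1 [0.55912774 0.29013071 0.17886797]
```

View pics/w3.png

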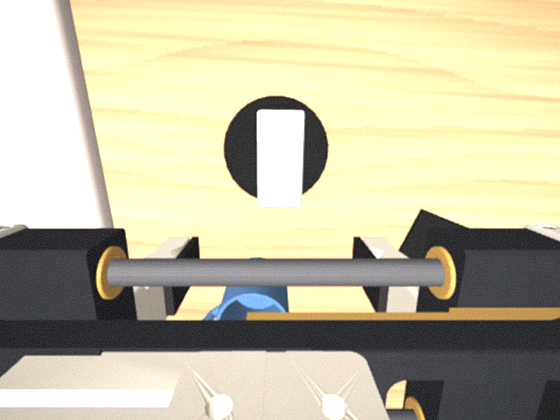

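The round mat spans columns 224–328 and rows 96–200. The tin lid's corners are near (257,110), (304,110), (302,207) and (257,206).

```bash
python3 - <<'E'
from h import *
p=load("pics/w3");T=camera_params("top");A=[0,1,2,3]
tn=np.array([(257,110),(304,110),(302,207),(257,206)],float);tt=np.array([(126.75,166.75),(147,165),(147,208.75),(126,209.5)])
X=back(p,tn,.068);print(X.mean(0).round(4))
for o in([(p,A,tn)],[(T,A,tt),(p,A,tn)]): v,e=fit(o,.088,.042,(.6,.29,.07,0));print("tin",v.round(4),e)
X=back(p,[(224,148),(328,148),(276,96),(276,200)],.008);print(X.round(4).tolist(),X[:2].mean(0),X[2:].mean(0))
print(tri([T,p],[(144.75,192),(276,148)]))
to([.602,.290,.022],.05)
E
```

```text
[0.601  0.2877 0.068 ]
tin [0.6006 0.2876 0.0637 0.045 ] 0.37683830214623154
tin [0.601  0.288  0.0676 0.0452] 0.6829174490380356
[[0.6052, 0.3485, 0.008], [0.6112, 0.2348, 0.008], [0.6617, 0.2945, 0.008], [0.5498, 0.2886, 0.008]] [0.60820733 0.29167753 0.008     ] [0.60576368 0.29154224 0.008     ]
(array([0.60766723, 0.29200381, 0.00506559]), array([ 0.58462771, -0.64491253, -0.32811499,  0.32509067]))
t 16.1 shift cm [ 4.27  0.14 15.68] turn [ 0.    -0.     0.001] at [0.5592 0.2893 0.1788] [ 3.142 -0.     0.051] q [ 0.79  0.32 -0.16  0.   -1.09  0.83]
```

```bash
python3 -m creep '[[[8.76,2,0.2,0,0,0,0],[8.76,4.2,0.35,2,0,0,0],[8.76,4.2,0.35,6,0,0,0],[8.76,4.2,0.35,10,0,0,0],[8.76,4.2,0.35,13,0,0,0],[8.76,4.2,0.35,15,0,0,0],[8.76,4.2,0.35,16,0,0,0],[8.76,4.2,0.35,16,0,0,0],[3,4.2,0.35,16,0,0,0],[3,4.2,0.35,16,0,0,0],[3,4.2,0.35,16,0,0,0],[3,4.2,0.35,16,0,0,0],[3,4.2,0.35,16,0,0,0],[3,4.2,0.35,16,0,0,0],[3,4.2,0.35,16,0,0,0]]]'
python3 -c "
from h import *
to([.474,.101,.03],-.322)"
```

```text
t: 18.02
eef_pos: [0.6014, 0.2883, 0.0186]
ee_rot: [3.142, 0.0, 0.05]
force: [-0.0, 0.9, 1.0]
width: 0.0415
gripper_force: 25.0
t 18.0 shift cm [-13.67  18.06  -1.14] turn [0.    0.    0.372] at [0.6014 0.2883 0.0186] [3.142 0.    0.05 ] q [ 0.74  0.53 -0.23  0.   -0.81  0.88]
```

```bash
python3 -m creep '[[[3,0,0,-1,0,0,0],[3,0,0,-4,0,0,0],[3,0,0,-8,0,0,0],[3,-1,1.5,-9.5,0,0,0.04],[3,-4,5,-9.5,0,0,0.12],[3,-7,9,-9.5,0,0,0.2],[3,-10,13,-9.5,0,0,0.28],[3,-12.5,16.5,-9.5,0,0,0.34],[3,-13.6,18,-9.5,0,0,0.372],[3,-13.67,18.05,-7.5,0,0,0.372],[3,-13.67,18.05,-5,0,0,0.372],[3,-13.67,18.05,-3,0,0,0.372],[3,-13.67,18.05,-1.5,0,0,0.372],[3,-13.67,18.05,-0.5,0,0,0.372],[3,-13.67,18.05,-0.5,0,0,0.372],[3,-13.67,18.05,-0.5,0,0,0.372]]]'; python3 g.py side pics/s3 180 150 120 100 5;python3 -c "
from h import *
to([.474,.101,.0186],-.322)"
```

```text
t: 20.02
eef_pos: [0.4743, 0.1012, 0.024]
ee_rot: [-3.141, -0.001, -0.322]
force: [0.4, 0.3, -2.0]
width: 0.0418
gripper_force: 25.0
(500, 600, 3) 20.025 [0.47428651 0.10123428 0.02402156]
t 20.1 shift cm [-0.02  0.04  0.55] turn [-0.001 -0.001  0.   ] at [0.4743 0.1013 0.0241] [-3.141e+00 -1.000e-03 -3.220e-01] q [ 0.62  0.29 -0.65  0.   -0.63  0.63]
```

View pics/s3.png

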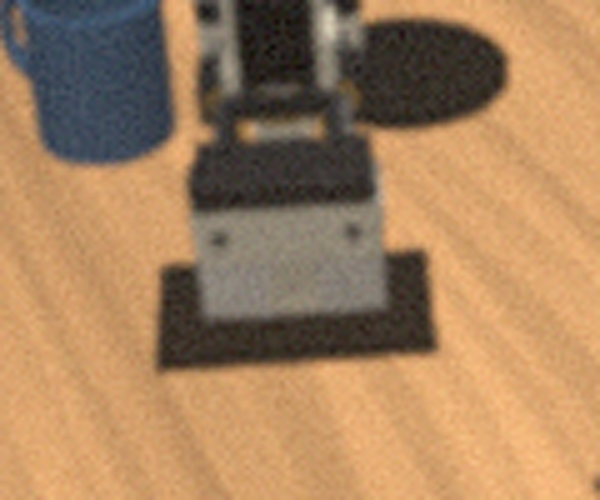

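The tin is parallel to the oblong mat's front edge and centred along it. Lowering.

```bash
python3 -m creep '[[[3,0,0,0.3,0,0,0],[3,0,0,0.45,0,0,0],[3,0,0,0.45,0,0,0]]]'; python3 -m creep '[[[3,0,0,0.1,0,0,0],[3,0,0,0.1,0,0,0]]]'
```

```text
t: 20.45
eef_pos: [0.4739, 0.101, 0.019]
ee_rot: [3.141, 0.0, -0.322]
force: [0.0, 0.6, -2.0]
width: 0.0418
gripper_force: 25.0
t: 20.7
eef_pos: [0.4741, 0.1011, 0.0185]
ee_rot: [-3.141, -0.0, -0.322]
force: [-1.0, 0.5, 4.2]
width: 0.0418
gripper_force: 25.0
```

```bash
python3 -m creep '[[[4.5,0,0,0,0,0,0],[6,0,0,0,0,0,0],[8,0,0,0,0,0,0],[8.76,0,0,0,0,0,0],[8.76,0,0,-1,0,0,0],[8.76,0,0,-4,0,0,0],[8.76,0,0,-8,0,0,0],[8.76,0,0,-12,0,0,0],[8.76,0,0,-16,0,0,0],[8.76,0,0,-18,0,0,0]]]'; python3 -c "
from h import *
to([.4475,-.2823,.2],-.301)"
```

```text
t: 21.95
eef_pos: [0.4746, 0.1013, 0.2013]
ee_rot: [-3.139, -0.003, -0.322]
force: [-0.2, -0.2, -0.8]
width: 0.0877
gripper_force: 0.0
t 21.9 shift cm [ 9.55 37.26  0.05] turn [-0.003 -0.003 -0.021] at [0.4746 0.1013 0.2013] [-3.139e+00 -3.000e-03 -3.220e-01] q [ 0.62  0.06 -0.43  0.   -1.07  0.63]
```

```bash
python3 -m creep '[[[8.76,0.5,2,0,0,0,0],[8.76,1.5,6,0,0,0,0],[8.76,2.6,10.5,0,0,0,0],[8.76,3.8,15,0,0,0,0],[8.76,5,19.5,0,0,0,-0.02],[8.76,6.1,24,0,0,0,-0.02],[8.76,7.3,28.5,0,0,0,-0.02],[8.76,8.4,33,0,0,0,-0.02],[8.76,9.3,36.5,0,0,0,-0.02],[8.76,9.55,37.25,0,0,0,-0.02],[8.76,9.55,37.25,0,0,0,-0.02]]]'; python3 g.py top pics/t2 100 140 380 180 2; python3 -c "
from h import *
to([.4475,-.2823,.052],-.301)"
```

```text
t: 23.32
eef_pos: [0.4457, -0.283, 0.1973]
ee_rot: [-3.141, 0.002, -0.303]
force: [-0.4, 0.7, -0.2]
width: 0.0874
gripper_force: 0.0
(360, 760, 3) 23.325 [ 0.44565512 -0.28300111  0.19730878]
t 23.4 shift cm [ 0.16 -0.05 14.55] turn [-0.     0.001 -0.002] at [ 0.446  -0.2824  0.1975] [-3.141e+00  1.000e-03 -3.030e-01] q [-0.19  0.14 -0.35 -0.   -1.08  1.46]
```

View pics/t2.png

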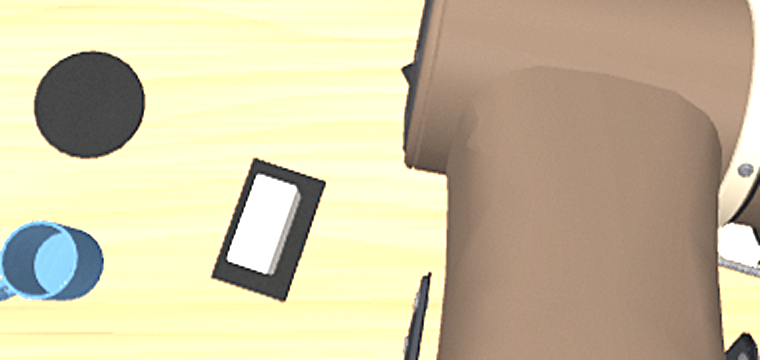

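The tin is well placed on the oblong mat, and the round mat is now fully visible at about (90,104) in the crop. The arm hides the jar. I'll fit the round mat's outline by code and take the jar.

```bash
python3 - <<'E'
from h import *
im=cv2.imread("pics/t2_raw.png");T=camera_params("top")
m=((im.max(2)<60)*255).astype(np.uint8);m[:,200:]=0;m[:155]=0;m[230:]=0
c=max(cv2.findContours(m,0,1)[0],key=cv2.contourArea);P=c[:,0].astype(float)
X=back(T,P,.008)[:,:2];r=least_squares(lambda v:np.hypot(*(X-v[:2]).T)-v[2],[.6,.29,.058]);print(r.x,np.abs(r.fun).max())
E
python3 -m creep '[[[8.76,0.15,0,2,0,0,0],[8.76,0.15,0,6,0,0,0],[8.76,0.15,0,10,0,0,0],[8.76,0.15,0,13,0,0,0],[8.76,0.15,0,14.5,0,0,0],[8.76,0.15,0,14.5,0,0,0],[5,0.15,0,14.5,0,0,0],[5,0.15,0,14.5,0,0,0],[5,0.15,0,14.5,0,0,0],[5,0.15,0,14.5,0,0,0],[5,0.15,0,14.5,0,0,0],[5,0.15,0,14.5,0,0,0]]]'
python3 -c "
from h import *
to([.606,.2915,.05],-.301)"
```

```text
[0.60656565 0.29321425 0.05609138] 0.0019970152562009957
t: 24.88
eef_pos: [0.4485, -0.283, 0.0536]
ee_rot: [-3.142, -0.001, -0.302]
force: [-1.5, 1.8, 5.9]
width: 0.057
gripper_force: 25.0
t 24.9 shift cm [ -2.03 -59.54   0.36] turn [-0.    -0.001 -0.001] at [ 0.4485 -0.283   0.0536] [-3.142e+00 -1.000e-03 -3.020e-01] q [-0.19  0.3  -0.52  0.   -0.74  1.46]
```

```bash
python3 -m creep '[[[5,0,0,-1,0,0,0],[5,0,0,-4,0,0,0],[5,0,0,-8,0,0,0],[5,0,-1.5,-11,0,0,0],[5,-0.2,-5,-11,0,0,0],[5,-0.4,-9.5,-11,0,0,0],[5,-0.5,-14,-11,0,0,0],[5,-0.6,-18.5,-11,0,0,0],[5,-0.8,-23,-11,0,0,0],[5,-0.9,-27.5,-11,0,0,0],[5,-1,-32,-11,0,0,0],[5,-1.2,-36.5,-11,0,0,0],[5,-1.3,-41,-11,0,0,0],[5,-1.5,-45.5,-11,0,0,0],[5,-1.6,-50,-11,0,0,0],[5,-1.8,-54.5,-11,0,0,0],[5,-1.9,-58,-11,0,0,0],[5,-1.9,-59.6,-11,0,0,0],[5,-1.9,-59.6,-11,0,0,0],[5,-1.9,-59.6,-11,0,0,0]]]'
python3 -c "
from h import *
to([.607,.2917,.0556],-.301)"
```

```text
t: 27.38
eef_pos: [0.6068, 0.2907, 0.1629]
ee_rot: [3.141, 0.001, -0.302]
force: [0.4, -0.4, -2.3]
width: 0.0577
gripper_force: 25.0
t 27.4 shift cm [ 0.   -0.11 10.73] turn [ 0.001  0.001 -0.001] at [0.6068 0.2907 0.1629] [ 3.141e+00  1.000e-03 -3.020e-01] q [ 0.74  0.4  -0.08 -0.   -1.1   0.53]
```

```bash
python3 -m creep '[[[5,0,-0.1,2,0,0,0],[5,0,-0.1,5,0,0,0],[5,0,-0.1,8,0,0,0],[5,0,-0.1,10,0,0,0],[5,0,-0.1,10.8,0,0,0],[5,0,-0.1,11,0,0,0],[5,0,-0.1,11,0,0,0]]]'; python3 -m creep '[[[5,0,0,0.15,0,0,0],[5,0,0,0.15,0,0,0]]]'
```

```text
t: 28.25
eef_pos: [0.608, 0.2928, 0.0541]
ee_rot: [-3.141, -0.001, -0.302]
force: [-0.6, -0.3, -2.8]
width: 0.0573
gripper_force: 25.0
t: 28.5
eef_pos: [0.6076, 0.2928, 0.052]
ee_rot: [-3.141, -0.0, -0.302]
force: [-0.1, -0.1, -3.2]
width: 0.0579
gripper_force: 25.0
```

```bash
python3 -m creep '[[[5,0,0,0.1,0,0,0],[5,0,0,0.15,0,0,0],[5,0,0,0.15,0,0,0]]]'; python3 -m creep '[[[5,0,0,0.1,0,0,0],[5,0,0,0.1,0,0,0]]]'
```

```text
t: 28.88
eef_pos: [0.6074, 0.2927, 0.0499]
ee_rot: [3.141, 0.0, -0.302]
force: [0.3, 0.0, -2.5]
width: 0.057
gripper_force: 25.0
t: 29.12
eef_pos: [0.6075, 0.2928, 0.0497]
ee_rot: [-3.141, -0.0, -0.302]
force: [-2.9, -0.9, 4.2]
width: 0.0572
gripper_force: 25.0
```

Contact. I'll release, rise and back off toward the start side so the top camera can see everything.

```bash
python3 -m creep '[[[6.2,0,0,0,0,0,0],[7.5,0,0,0,0,0,0],[8.76,0,0,0,0,0,0],[8.76,0,0,0,0,0,0],[8.76,0,0,-1,0,0,0],[8.76,0,0,-4,0,0,0],[8.76,0,0,-8,0,0,0],[8.76,0,0,-12,0,0,0],[8.76,0,0,-15,0,0,0],[8.76,-5,-3,-17,0,0,0],[8.76,-9,-7,-17,0,0,0],[8.76,-13,-11,-17,0,0,0],[8.76,-18,-14,-17,0,0,0],[8.76,-23,-17,-17,0,0,0],[8.76,-28,-20,-17,0,0,0],[8.76,-33,-22,-17,0,0,0],[8.76,-38,-24,-17,0,0,0],[8.76,-42,-25,-17,0,0,0],[8.76,-44,-26,-17,0,0,0],[8.76,-44,-26,-17,0,0,0]]]'; python3 g.py top pics/t3 100 140 280 160 2;python3 g.py side pics/s4 190 130 190 150 4
```

```text
t: 31.62
eef_pos: [0.2636, 0.6726, 0.2193]
ee_rot: [-3.141, -0.0, -0.3]
force: [0.9, 0.1, -0.4]
width: 0.0879
gripper_force: 0.0
(320, 560, 3) 31.625 [0.2635664  0.67262831 0.21926124]
(600, 760, 3) 31.675 [0.26449463 0.67192279 0.21928733]
```

View pics/t3.png

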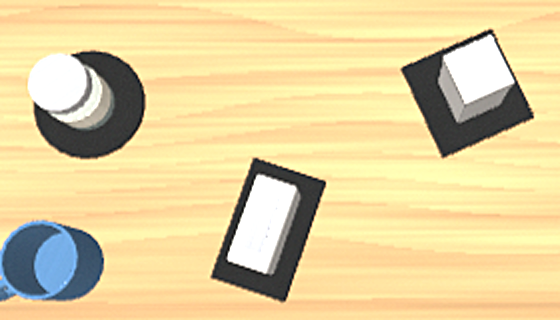

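View pics/s4.png

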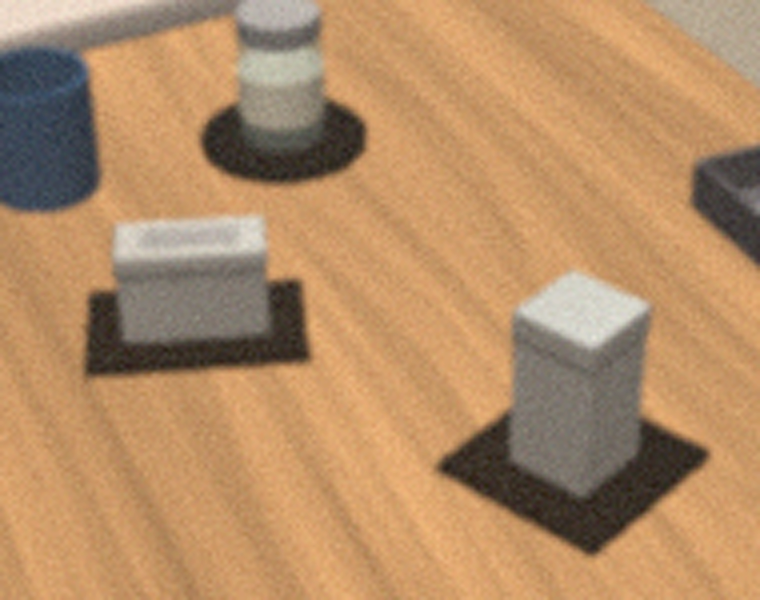

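All three stand upright on their own mats. A quick numeric check of the lid centres:

```bash
python3 - <<'E'
from h import *
T=camera_params("top");S=camera_params("side");im=cv2.imread("pics/t3_raw.png")
for n,(x,y,w,h),z in(("jar",(110,160,38,40),.1),("caddy",(312,150,55,50),.106),("tin",(205,220,55,65),.068)):
    g=im[y:y+h,x:x+w].min(2); _,m=cv2.threshold(g,0,255,cv2.THRESH_OTSU); m=((g>165)*255).astype(np.uint8)
    c=max(cv2.findContours(m,0,1)[0],key=cv2.contourArea); (u,v),wh,a=cv2.minAreaRect(c)
    print(n,(u+x,v+y),np.round(wh,1),round(a,1),back(T,[(u+x,v+y)],z).round(4))
for n,uv,z in(("jar",(190+279/4,130+14/4),.1),("caddy",(190+582/4,130+310/4),.106),("tin",(190+190/4,130+242/4),.068)): print(n,back(S,[uv],z).round(4))
E
```

```text
jar (129.30768966674805, 182.46153831481934) [21.6 28.8] 56.3 [[0.6033 0.2928 0.1   ]]
caddy (338.86301040649414, 174.19862747192383) [25.9 26.4] 65.6 [[ 0.6154 -0.1033  0.106 ]]
tin (230.14479637145996, 251.1945686340332) [20.3 44.9] 19.7 [[0.4751 0.1039 0.068 ]]
jar [[0.6041 0.2877 0.1   ]]
caddy [[ 0.6129 -0.1075  0.106 ]]
tin [[0.4717 0.0954 0.068 ]]
```

```bash
python3 -c "
from station import job_done
print(job_done())"
```

```text
the job is handed in; nothing more can be done
None
```

The jar, caddy and tin each stand upright on their own mats, within about 3 mm of centre by the top camera and square to the mat edges to about 1°; only the jar was parked, on the board, everything is released, and the job was handed in at about 32 s with no verdict returned.

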